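# Hold a hinge leaf in line for its pin

### The job

Slide the work tray with the jamb block fully home into the slot of the pin fixture, up against the back stop. Then pick up the loose hinge leaf that has the single middle knuckle, bring its knuckle down between the two knuckles of the jamb leaf and hold it level there with the holes lined up, ready for the pin to be pushed through, without forcing it against the jamb leaf. Finish while still holding the leaf: do not let go, and leave the spare leaf and the other things on the bench where they are.

Things in the scene. Friction and masses are not known exactly. Their poses are not given: they have to be found in the camera images.
- fixture: hinge-pin fixture fixed to the bench: dull steel base plate 10 mm thick, origin on its underside (z = 0), with a slot for the tray along its x. A tray fully home has its origin at (0, 0, 10) mm of this frame and the same yaw. In front of the slot the plate runs on as a flat apron, 150 mm wide, level with the slot floor, to x = -255 mm
- slot_mouth (a point): middle of the slot's mouth, on the slot floor, fixture frame (-50, 0, 10) mm. Two side rails 114 mm apart run from here 120 mm to the back stop, with lips over the tray's flanges (5 mm overlap, 18 to 23 mm above the bench). Guides at the mouth flare outwards over the 33 mm in front of it
- back_stop (a point): foot of the back stop's face, fixture frame (70, 0, 10) mm; the stop is rigid, 110 mm wide, top 40 mm above the bench. The tray's far edge touches it when fully home
- plunger (a point): tip of the toggle clamp's plunger beside the slot, fixture frame (-4, 98, 78) mm. The clamp stands from here outwards (+y) to y = 240 mm, its black handle rising to 183 mm above the bench at y = 200 to 240 mm. It will push the pin later; leave it alone
- tray: loose aluminium work tray 170 (x) by 110 (y) mm, floor 6 mm, 0.7 to 0.95 kg with its load. Origin on its underside, midway across, 70 mm from its far edge; x points into the slot. Starts on the apron short of the slot, up to 5 mm and 0.06 rad off line. Flanges 9 wide, 6 thick along both long sides slide in the slot, 2 mm play each side; rims 18 mm high stand inside them. Jamb block bolted on
- tray_handle (a point): middle of the tray's handle at its front (robot) end: round steel bar, 12 mm diameter, 52 mm long along the tray's y, at tray frame (-90, 0, 45) mm, so 55 mm above the bench and 39 mm above the tray floor. It stands on two posts and is free on both sides for fingers (knuckles, tops 90 mm above the bench, begin 74 mm behind it); can be pinched from above, fingers closing along x
- jamb_block (a point): middle of the top of the jamb block: dark box-section off-cut, 56 (x) by 70 (y) mm, top at 56 mm above the tray's underside (66 above the bench), point at tray frame (37, 0, 56) mm. On it lies the jamb leaf: plate 6 mm thick, knuckles up, overhanging the block towards the robot
- jamb_bore (a point): on the axis of the jamb leaf's two holes (13 mm, along y), midway between its knuckles; tray frame (-4, 0, 68) mm, 78 mm above the bench. Knuckles: 24 mm outside diameter, y = -31 to -13 and 13 to 31 mm; the 26 mm gap between is open above and below. Plate edge 14 mm behind (+x). A 12 mm pin is started in the +y knuckle, its head 90 mm out at +y
- leaf: loose hinge leaf to match: steel, 0.2 to 0.26 kg, plate 50 (x) by 62 (y) by 6 mm with ONE knuckle mid +x edge (22 long, 24 mm diameter), underside flush. Origin: centre of plate's underside; x to the knuckle. Starts knuckle up, pointing away from the robot within 0.6 rad, on rest_a; edges free to grip across 62 mm. Matched: its x along the tray's x, plate towards the robot
- leaf_bore (a point): centre of the loose leaf's hole (13 mm, along y), leaf frame (39, 0, 12) mm. It belongs on jamb_bore; its knuckle then has 2 mm play on each side along y and 2 mm in front and behind, and nothing under it, so only the gripper sets its height
- spare_leaf: spare jamb leaf: same plate and frame as the loose leaf, but TWO outer knuckles (y = -31 to -13 and 13 to 31 mm). Lies on rest_b; leave it there
- rest_a: wooden rest, 95 mm (x) by 42 mm (y), 30 mm high, fixed; origin at the centre of its underside. The loose leaf lies on it. The two rests trade places
- rest_b: wooden rest, same size, fixed; the spare leaf lies on it
- die_grinder: air die grinder lying on the bench, about 215 mm long (along its x), 32 mm high; bystander
- hammer: hammer with a wooden handle lying to the left, about 300 mm long (along its x); bystander
- spanner: spanner lying flat to the right; bystander
- oil_can: plain metal can standing left of the apron, 60 mm diameter, 110 mm high; bystander
- square: steel try square lying to the right near the robot, blade 150 mm, 12 mm high; bystander
- offcut: flat steel off-cut 110 by 70 by 8 mm lying to the left near the robot; bystander
Mind the look-alikes: they are no part of the job. Leave any green look-alike of the leaf alone.

How it is judged:
By the outcome, as a careful person would: the job done as asked, in the order asked, and still so for the second after the job is handed in, while the arm keeps its last pose, push and grip.
It also fails if it takes over 64 s, if anything falls off the work surface, if the arm or the gripper's body presses on something with over 40 N, if the wrist force passes 120 N, or if a joint passes its speed limit or range.

### The arm

A 6-joint arm with a two-finger parallel gripper is mounted at the origin on the work surface. World frame = base frame: x ahead of the robot, y to its left, z up, the work surface at z = 0. Lengths are in mm, angles in rad, forces in N, time in s.
With the tool pointing down it reaches from about 275 to 1000 mm from the base axis. Payload 8.4 kg.
Tool frame: the origin (TCP) lies at the very end of the fingers, on their centre line; the grasp point (between the pads) lies 19 mm behind it; z points along the fingers, y is the line along which they close (so a half turn about z gives the same grasp; the last joint's range is limited). The gripper opens to 85 mm and grips with 20 to 120 N. Pads are 22 mm wide; open, the fingers measure 114 mm over their backs; the gripper's body (76 mm by 85 mm) begins 54 mm behind the grasp point. The pads swing forward as they close: fully open they stand 13 mm farther back than shut.
Start: joints at [1.178, 0.353, 1.633, -0, 1.155, -0.002], TCP at [238.079, 577.881, 231.281] pointing down, gripper open.
Joint ranges: [-2.63, 2.63], [-0.92, 2.1], [0.06, 2.66], [-1.3, 4.44], [0, 2.69], [-3.02, 3.02]. Speed limits (rad/s): [2.22, 2.22, 2.79, 3.14, 3.14, 3.14].

### API

Orientations are given as [roll, pitch, yaw] about the fixed x, y, z axes, in that order (R = Rz(yaw) Ry(pitch) Rx(roll)).
In Python, from rig import sensors, grab_frame, camera_params, order gives the robot as it stands. The module is installed in compiled form; this text tells all that it offers.
- The arm moves only by the tool move_arm, never from a script. Its argument "motion" is a list of rows, each a list of 7 numbers: the turn, a rotation vector about the tool's x, y, z in rad, then the shift along the tool's x, y, z in m, then the finger opening in m, from 0 to 0.0854. A call has 1 to 8 rows; each row is the pose to reach, as a shift and turn from the pose commanded when the call began, along the tool's axes at that moment; what a row does not reach only later rows make up. A row lasts 1/8 s, in which the tool goes at most 62.5 mm and 10.7 degrees, less where a joint would pass 70% of its speed; a pose out of reach is approached as far as the arm can. A call with a gripper value outside its range is refused whole. The fingers move at their own pace and stop on an object; "grip_force" is the grip in N (left out, the last holds). Time passes only in rows, so rows that repeat a pose let the fingers close. It gives the time, the measured TCP pose, the force, the opening and the grip force at its end, in the units of the state.
- sensors.sense(): the state, without advancing time (a new reading comes with each control period).
- grab_frame(name): name is "side" or "top" or "wrist"; returns (picture, depth): 420x560x3 uint8, red, green, blue; 420x560 float32, mm along the optical axis (not along the pixel's ray), 0 where there is no reading.
- camera_params(name): a dict with "camera_matrix" (3x3 intrinsics, pixels), "world_from_camera" (4x4, takes a point from camera to world coordinates). Camera axes: x right, y down, z forward; pixel columns grow to the right and rows downward; lengths in mm; the calibration is good to about 2 mm. The wrist camera is an equidistant fisheye: a pixel r from the principal point sees the ray r / f radians off the axis. A picture is of the moment at which its call begins: read the wrist's pose just before it. camera_params takes no time and is no camera call; for the wrist camera it gives the pose at the moment of the call.
- order.sign_off(): hands the job in; it is judged then, once.
The state is a dict: "clock": time; "qpos": joint angles; "qvel": joint speeds; "joint_efforts": joint torques, N m; "eef_pos": TCP position; "tcp_rot": TCP orientation; "contact_force": force on the tool from outside, world axes, zero at the start; "wrist_torque": the same for the moment, N m; "opening": opening from 0.0 (shut) to 1.0 (fully open); "grasp_force": force on a finger pad.
Only numpy, scipy, OpenCV 4.12 (cv2) and the standard library are available. Lean on these libraries where they do the work, as an engineer would, in place of code of your own. Each camera call takes 0.05 s, during which the arm holds its last target. There are 200 camera calls.

## Working session

There is one attempt and no reset: what is moved stays moved. The work goes in short steps, Python scripts to look and compute and a tool call to move; the robot and the scene stay as the last step left them, time stands still between calls to the robot, and variables do not carry over. Pictures are saved under pics/ and viewed, at most 10 in all, crops included, and the job is handed in when it is done.

Besides the shell and the picture viewer there is one more tool, called after ">>>" as name(argument=value, ...) on one line, values as JSON. move_arm: Moves the arm, as the interface text tells. Its arguments: {"type":"object","properties":{"motion":{"type":"array","items":{"type":"array","items":{"type":"number"}}},"grip_force":{"type":"number"}},"required":["motion"]}

```bash
mkdir -p pics; python3 - <<'E'
from rig import sensors, grab_frame, camera_params
import cv2,numpy as np
print(sensors.sense())
for n in ["top","side"]:
    p,d=grab_frame(n); cv2.imwrite(f"pics/{n}0.png",p[:,:,::-1]); np.save(f"{n}0.npy",d)
    c=camera_params(n); print(n,np.round(c["camera_matrix"],1).tolist(),np.round(c["world_from_camera"],3).tolist())
E
```

```text
{'clock': 0.0, 'qpos': array([ 1.17761715e+00,  3.53657816e-01,  1.63413438e+00,  2.31320345e-06,
        1.15519972e+00, -2.38560013e-03]), 'qvel': array([ 0.00044175, -0.00013218,  0.00030783, -0.0002834 , -0.00024619,
        0.00155967]), 'joint_efforts': array([-3.48588183e-03, -6.05245399e+01, -3.42058825e+01, -4.24194559e-04,
        9.73952789e-03,  2.44919545e-05]), 'eef_pos': array([237.88473603, 577.44265235, 230.5555403 ]), 'tcp_rot': array([-3.14019340e+00, -5.45305864e-06,  2.75079814e+00]), 'contact_force': array([-0.13659741, -0.34477896, -0.31965971]), 'wrist_torque': array([ 0.03413976, -0.01730493,  0.02571638]), 'grasp_force': 0.0, 'opening': 1.0026760207667311}
top [[413.4, 0.0, 277.0], [0.0, 413.4, 207.2], [0.0, 0.0, 1.0]] [[0.006, -0.98, 0.198, 297.127], [-1.0, -0.008, -0.007, -44.455], [0.008, -0.197, -0.98, 1285.122], [0.0, 0.0, 0.0, 1.0]]
side [[503.0, 0.0, 285.6], [0.0, 503.0, 215.9], [0.0, 0.0, 1.0]] [[0.836, -0.338, 0.432, 44.234], [-0.548, -0.514, 0.66, -796.908], [-0.001, -0.788, -0.615, 786.58], [0.0, 0.0, 0.0, 1.0]]
```

View pics/top0.png

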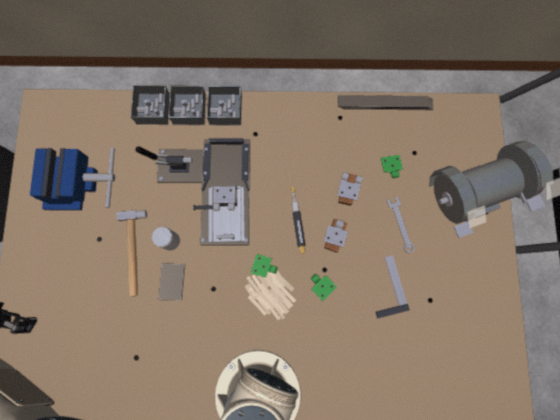

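View pics/side0.png

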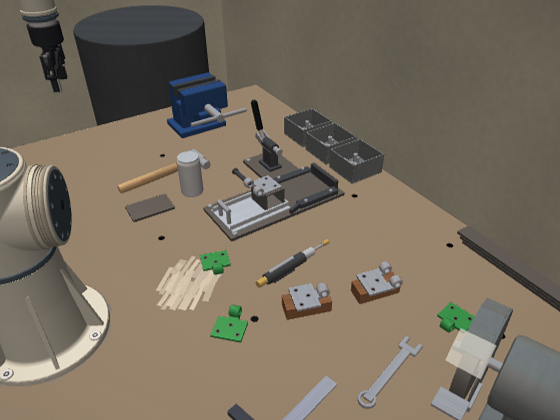

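Top view: fixture at (227,165), tray at (224,215), handle at about (224,240). Grey leaf candidates are at (349,187) and (336,235). Green look-alikes are at (392,165), (262,265) and (323,287). In the side view the nearer grey leaf (305,298) looks single-knuckled and (375,283) looks double. I'll check this in one close crop.

```bash
cat > h.py <<'E'
import numpy as np,cv2
from rig import sensors, grab_frame, camera_params
def cloud(n,d=None):
    p=None
    c=camera_params(n)
    if d is None: p,d=grab_frame(n)
    K=c["camera_matrix"];T=c["world_from_camera"]
    v,u=np.mgrid[:420,:560].astype(float)
    x=(u-K[0][2])/K[0][0];y=(v-K[1][2])/K[1][1]
    if n=="wrist":
        r=np.hypot(x,y)+1e-9; s=np.tan(np.minimum(r,1.5))/r; x*=s;y*=s
    P=np.stack([x*d,y*d,d],-1)@T[:3,:3].T+T[:3,3]
    P[d<=0]=np.nan
    return p,P
def ortho(p,P,x0,x1,y0,y1,res=1.0):
    """colour+height rasters: row 0 = x1 (far), col 0 = y1 (left)"""
    H=int((x1-x0)/res);W=int((y1-y0)/res)
    m=np.isfinite(P[...,2]);q=P[m];c=p[m]
    o=np.argsort(q[:,2]);q=q[o];c=c[o]
    r=((x1-q[:,0])/res).astype(int);k=((y1-q[:,1])/res).astype(int)
    g=(r>=0)&(r<H)&(k>=0)&(k<W)
    z=np.full((H,W),np.nan);C=np.zeros((H,W,3),np.uint8)
    z[r[g],k[g]]=q[g,2];C[r[g],k[g]]=c[g]
    return C,z
E
python3 - <<'E'
from h import *
t=cv2.imread("pics/top0.png");s=cv2.imread("pics/side0.png")
a=cv2.resize(s[260:325,275:410],(675,325),interpolation=cv2.INTER_CUBIC)
b=cv2.resize(t[165:255,310:380],(210,270),interpolation=cv2.INTER_CUBIC)
c=cv2.resize(t[130:250,150:300],(450,270)[0:2],interpolation=cv2.INTER_CUBIC)
m=np.zeros((600,675,3),np.uint8);m[:325]=a;m[328:598,:210]=b;m[328:598,215:665]=c
cv2.imwrite("pics/m1.png",m)
_,P=cloud("top",np.load("top0.npy"))
for n,u,v in [("leafA",336,235),("leafB",349,187),("stopL",207,142),("stopR",246,142),("apronBL",202,243),("apronBR",247,243),("handle",224,240),("block",225,193)]:
    print(n,P[v,u].round(0))
E
```

```text
leafA [ 463. -233.   39.]
leafB [ 615. -277.   35.]
stopL [766. 174.  16.]
stopR [771.  49.   5.]
apronBL [440. 178.   9.]
apronBR [440.  38.  13.]
handle [448. 109.  16.]
block [585. 104.  69.]
```

View pics/m1.png

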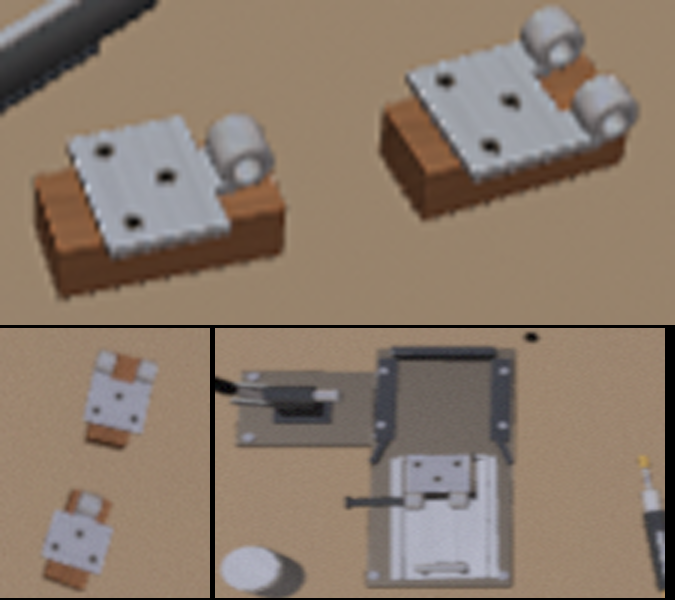

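The crop shows the near grey leaf (top px (336,235)) has one middle knuckle, so it's the target. The far one (349,187) has two, so it's the spare. The green ones are out. I'll move above the tray handle and measure with the wrist camera.

>>> move_arm(motion=[[0,0,0.15,-0.045,-0.043,0,0.0854],[0,0,0.3,-0.092,-0.087,0,0.0854],[0,0,0.45,-0.14,-0.131,0,0.0854],[0,0,0.6,-0.187,-0.176,0,0.0854],[0,0,0.75,-0.234,-0.22,0,0.0854],[0,0,0.9,-0.281,-0.264,0,0.0854],[0,0,1.05,-0.328,-0.308,0,0.0854],[0,0,1.18,-0.374,-0.352,0,0.0854]])

```text
clock: 1.1
eef_pos: [444.6, 120.7, 231.3]
tcp_rot: [3.141, -0.0, 1.566]
contact_force: [0.8, 1.0, 0.2]
opening: 1.003
grasp_force: 0.0
```

```bash
python3 - <<'E'
from h import *
s=sensors.sense();print(s['eef_pos'],s['tcp_rot'],s['contact_force'],s['clock'])
c=camera_params("wrist");print(c["camera_matrix"],np.round(c["world_from_camera"],3))
p,P=cloud("wrist");cv2.imwrite("pics/w1.png",p[:,:,::-1]);np.save("w1.npy",P)
p,P=cloud("top");C,z=ortho(p,P,420,800,20,200)
E
```

```text
[444.59976373 120.7116953  231.3438534 ] [ 3.14127485e+00 -1.50239867e-04  1.56637539e+00] [0.81063259 1.04204367 0.24367196] 1.1
[[325.1922621    0.         277.27907231]
 [  0.         325.1922621  209.55808892]
 [  0.           0.           1.        ]] [[ 1.00000e+00 -4.00000e-03 -2.00000e-03  4.45330e+02]
 [-4.00000e-03 -9.66000e-01 -2.59000e-01  1.86313e+02]
 [-1.00000e-03  2.59000e-01 -9.66000e-01  3.72747e+02]
 [ 0.00000e+00  0.00000e+00  0.00000e+00  1.00000e+00]]
```

View pics/w1.png

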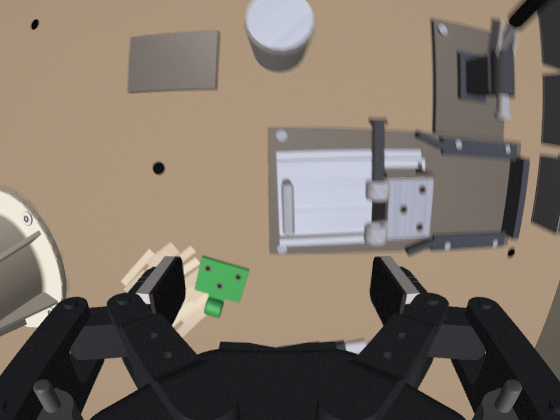

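Wrist view: handle at (288,208), jamb knuckles at (377,190) and (376,234), back stop at (517,198). Now I'll extract positions from the depth clouds.

```bash
python3 - <<'E'
from h import *
P=np.load("w1.npy")
_,Q=cloud("top",np.load("top0.npy"))
def sel(P,x0,x1,y0,y1,z0,z1):
    q=P[np.isfinite(P[...,2])];return q[(q[:,0]>x0)&(q[:,0]<x1)&(q[:,1]>y0)&(q[:,1]<y1)&(q[:,2]>z0)&(q[:,2]<z1)]
def rect(n,q):
    if len(q)<5: print(n,len(q));return
    r=cv2.minAreaRect(q[:,:2].astype(np.float32))
    b=cv2.boxPoints(r)
    print(n,len(q),"ctr",np.round(r[0],1),"size",np.round(r[1],1),"ang",round(r[2],2),"medz",np.median(q[:,2]).round(1))
for nm,A in (("wrist",P),("top",Q)):
    print(nm)
    rect("handle",sel(A,430,490,60,160,52,70))
    rect("knuckles",sel(A,530,580,60,150,84,100))
    rect("jambplate",sel(A,560,660,40,170,66,80))
    rect("stop",sel(A,700,800,20,200,32,50))
    rect("spare?leaf",sel(A,400,540,-300,-180,28,70))
    q=sel(A,400,800,20,200,-5,60)
    print("z hist apron",np.histogram(sel(A,440,720,30,180,-5,30)[:,2],bins=range(-5,31,3))[0])
    rect("tray rim",sel(A,420,640,30,180,24,33))
# fixture edges from colour of the stop top / rails in wrist
E
python3 - <<'E'
import sys;sys.path.insert(0,'.')
E
```

```text
wrist
handle 594 ctr [454.8 103.7] size [12.  51.5] ang 2.17 medz 58.6
knuckles 617 ctr [540.1 109.9] size [19.6 69. ] ang 1.05 medz 87.2
jambplate 2286 ctr [583.6 110.3] size [50.3 66.3] ang 3.2 medz 70.7
stop 709 ctr [764.  111.8] size [ 14.2 110.2] ang 0.04 medz 38.0
spare?leaf 0
z hist apron [  22  142    0  125 7694  507 7119  659 1553  647  898]
tray rim 981 ctr [529.8 105.7] size [170.   93.5] ang 2.18 medz 26.7
top
handle 67 ctr [454.1 101.2] size [ 9.8 47.9] ang 0.83 medz 60.5
knuckles 85 ctr [540.8 111.2] size [18.8 74.3] ang 1.0 medz 88.2
jambplate 332 ctr [584.4 106.3] size [49.2 69.5] ang 3.73 medz 71.7
stop 159 ctr [764.6 110.4] size [108.8  14.7] ang 89.07 medz 39.6
spare?leaf 505 ctr [ 464.4 -234.2] size [62.2 95.1] ang 71.93 medz 35.7
z hist apron [ 13  57  53 158 550 794 652 526 222 196 163]
tray rim 190 ctr [540.9 108.4] size [144.7 195.5] ang 89.03 medz 27.9
```

>>> move_arm(motion=[[0,0,0,0,0,0,0.0854],[0,0,0,0,0,0,0.0854],[0,0,0,0,0,0,0.0854]])

```text
clock: 1.58
eef_pos: [443.7, 123.8, 231.2]
tcp_rot: [-3.141, -0.0, 1.573]
contact_force: [0.3, 0.3, -0.2]
opening: 1.001
grasp_force: 0.0
```

```bash
python3 - <<'E'
from h import *
s=sensors.sense();print(s['eef_pos'],s['tcp_rot'],s['contact_force'],s['clock'])
p,P=cloud("wrist")
q=P[np.isfinite(P[...,2])]
def edges(n,xs,y0,y1,z0,z1,w=8):
    out=[]
    for x in xs:
        a=q[(abs(q[:,0]-x)<w/2)&(q[:,1]>y0)&(q[:,1]<y1)&(q[:,2]>z0)&(q[:,2]<z1)]
        if len(a): out.append((x,a[:,1].min().round(1),a[:,1].max().round(1)))
    print(n,out)
edges("railR",range(650,756,15),30,80,17,30)
edges("railL",range(650,756,15),150,190,17,30)
edges("apron",range(440,640,25),10,200,5,14)
edges("rim",range(455,620,25),50,165,20,32)
a=q[(q[:,2]>6)&(q[:,2]<14)&(abs(q[:,1]-110)<70)];print("apron front x",np.percentile(a[:,0],[0,.5,2]))
a=q[(q[:,2]>30)&(q[:,2]<45)&(abs(q[:,1]-110)<50)&(q[:,0]>720)];print("stop",np.percentile(a[:,0],[0,2,98,100]))
for lo,hi in((60,85),(100,120),(130,165)):
    b=a[(a[:,1]>lo)&(a[:,1]<hi)];print(np.percentile(b[:,0],[5,95]) if len(b) else 0)
E
```

```text
[443.66618229 123.84498112 231.2006885 ] [-3.14132340e+00 -8.26948406e-05  1.57340600e+00] [ 0.31958565  0.31519978 -0.20997492] 1.575
railR [(650, np.float64(40.7), np.float64(61.3)), (665, np.float64(41.7), np.float64(61.7)), (680, np.float64(40.8), np.float64(61.7)), (695, np.float64(40.7), np.float64(61.5)), (710, np.float64(40.9), np.float64(61.8)), (725, np.float64(41.3), np.float64(61.7)), (740, np.float64(41.2), np.float64(61.8)), (755, np.float64(40.4), np.float64(79.7))]
railL [(650, np.float64(161.6), np.float64(182.4)), (665, np.float64(161.4), np.float64(182.5)), (680, np.float64(161.0), np.float64(182.5)), (695, np.float64(161.1), np.float64(182.6)), (710, np.float64(161.7), np.float64(182.5)), (725, np.float64(161.3), np.float64(182.5)), (740, np.float64(161.2), np.float64(182.5)), (755, np.float64(150.2), np.float64(182.4))]
apron [(440, np.float64(35.2), np.float64(184.1)), (465, np.float64(35.8), np.float64(184.3)), (490, np.float64(35.6), np.float64(184.8)), (515, np.float64(36.4), np.float64(184.5)), (540, np.float64(36.3), np.float64(184.3)), (565, np.float64(36.5), np.float64(184.4)), (590, np.float64(36.3), np.float64(184.7)), (615, np.float64(43.3), np.float64(176.6))]
rim [(455, np.float64(56.7), np.float64(149.7)), (480, np.float64(58.2), np.float64(149.9)), (505, np.float64(59.0), np.float64(151.0)), (530, np.float64(60.4), np.float64(152.6)), (555, np.float64(79.8), np.float64(105.2)), (580, np.float64(138.5), np.float64(154.1)), (605, np.float64(137.6), np.float64(155.2))]
apron front x [14.07270585 25.42080376 44.43225029]
stop [756.31084249 757.8019942  831.57867999 866.52670325]
[758.49845588 831.14972413]
[757.98405507 831.16110474]
[758.1015028  831.11901554]
```

>>> move_arm(motion=[[0,0,-0.036,-0.02,0.0113,0.02,0.0854],[0,0,-0.036,-0.02,0.0113,0.07,0.0854],[0,0,-0.036,-0.02,0.0113,0.12,0.0854],[0,0,-0.036,-0.02,0.0113,0.165,0.0854],[0,0,-0.036,-0.02,0.0113,0.185,0.0854],[0,0,-0.036,-0.02,0.0113,0.195,0.0854],[0,0,-0.036,-0.02,0.0113,0.195,0.0854]])

```text
clock: 2.5
eef_pos: [455.3, 103.0, 36.2]
tcp_rot: [-3.141, 0.0, 1.608]
contact_force: [0.3, -0.2, 0.7]
opening: 1.002
grasp_force: 0.0
```

>>> move_arm(motion=[[0,0,0,0,0,0,0.0],[0,0,0,0,0,0,0.0],[0,0,0,0,0,0,0.0],[0,0,0,0,0,0,0.0],[0,0,0,0,0,0,0.0],[0,0,0,0,0,0,0.0],[0,0,0,0,0,0,0.0],[0,0,0,0,0,0,0.0]], grip_force=50)

```text
clock: 3.5
eef_pos: [455.2, 102.6, 36.6]
tcp_rot: [-3.141, 0.0, 1.607]
contact_force: [-2.0, 0.7, 7.0]
opening: 0.125
grasp_force: 48.7
```

>>> move_arm(motion=[[0,0,0.012,0.003,0,0,0.0],[0,0,0.024,0.006,0,0,0.0],[0,0,0.035,0.009,0,0,0.0],[0,0,0.035,0.009,0,0,0.0],[0,0,0.035,0.009,0,0,0.0]])

```text
clock: 4.12
eef_pos: [455.0, 111.0, 36.6]
tcp_rot: [-3.141, 0.001, 1.571]
contact_force: [-1.4, -6.2, 7.6]
opening: 0.122
grasp_force: 49.3
```

```bash
python3 - <<'E'
from h import *
s=sensors.sense();print(s['eef_pos'],s['tcp_rot'],s['contact_force'],s['clock'])
p,P=cloud("wrist");cv2.imwrite("pics/w2.png",p[:,:,::-1])
q=P[np.isfinite(P[...,2])]
def edges(n,xs,y0,y1,z0,z1,w=8):
    for x in xs:
        a=q[(abs(q[:,0]-x)<w/2)&(q[:,1]>y0)&(q[:,1]<y1)&(q[:,2]>z0)&(q[:,2]<z1)]
        if len(a): print(n,x,a[:,1].min().round(1),a[:,1].max().round(1))
edges("railL",range(650,756,20),150,190,17,30)
edges("railR",range(650,756,20),30,80,17,30)
edges("rim",range(465,620,20),140,165,20,30)
edges("flange",range(465,600,20),140,175,13,30)
edges("kn",range(536,546,4),50,150,82,95)
E
```

```text
[454.98310141 110.97486424  36.63212812] [-3.14123598e+00  7.22519161e-04  1.57137774e+00] [-1.40316478 -6.24400131  7.5671941 ] 4.125
railR 670 40.6 62.4
railR 690 40.1 44.5
rim 465 153.6 157.6
rim 485 152.8 157.0
rim 505 152.7 156.6
rim 525 152.1 156.4
rim 545 152.0 156.1
rim 565 151.4 155.8
rim 605 140.1 155.0
flange 465 140.0 166.2
flange 485 140.0 165.9
flange 505 140.0 165.9
flange 525 140.0 165.4
flange 545 140.0 165.0
flange 565 142.0 164.6
flange 585 144.2 163.7
kn 536 123.2 149.4
kn 540 96.0 149.9
kn 544 94.4 149.9
```

```bash
python3 - <<'E'
from h import *
p,P=cloud("wrist")
q=P[np.isfinite(P[...,2])]
def edge(n,x0,x1,y0,y1,z0,z1,side):
    X=[];Y=[]
    for x in range(x0,x1,4):
        a=q[(abs(q[:,0]-x)<2)&(q[:,1]>y0)&(q[:,1]<y1)&(q[:,2]>z0)&(q[:,2]<z1)]
        if len(a)>2: X.append(x);Y.append(a[:,1].max() if side else a[:,1].min())
    if len(X)>3:
        f=np.polyfit(X,Y,1);print(n,len(X),f[0].round(4),np.polyval(f,550).round(1),np.round(Y[::6],1))
edge("apron",440,600,170,195,5,14,1)
edge("rimOuter",460,600,140,162,22,32,1)
edge("flange",460,590,158,175,12.5,20,1)
edge("plateL",562,604,120,150,69,78,1)
edge("plateR",562,604,60,110,69,78,0)
E
```

```text
apron 38 0.0068 185.3 [184.7 184.6 184.7 184.9 185.2 185.6 185.5]
rimOuter 31 -0.0196 155.9 [157.7 157.  156.6 156.4 155.8 154.6]
flange 32 -0.0189 164.7 [166.2 165.9 165.5 164.8 164.7 164.1]
plateL 9 -0.16 144.1 [140.8 140.2]
plateR 11 -0.0452 79.9 [80.5 78.3]
```

>>> move_arm(motion=[[0,0,-0.013,-0.0005,0,0,0.0],[0,0,-0.025,-0.001,0,0,0.0],[0,0,-0.025,-0.001,0,0,0.0],[0,0,-0.025,-0.001,0,0,0.0]])

```text
clock: 4.72
eef_pos: [455.1, 110.3, 36.6]
tcp_rot: [-3.141, 0.0, 1.596]
contact_force: [-0.2, -2.6, 5.9]
opening: 0.121
grasp_force: 50.3
```

```bash
cat > e.py <<'E'
from h import *
def tray(b=455):
    s=sensors.sense();print(s['eef_pos'].round(1),s['tcp_rot'].round(4),s['contact_force'].round(1),s['clock'])
    p,P=cloud("wrist")
    q=P[np.isfinite(P[...,2])]
    def edge(n,x0,x1,y0,y1,z0,z1,side):
        X=[];Y=[]
        for x in range(x0,x1,4):
            a=q[(abs(q[:,0]-x)<2)&(q[:,1]>y0)&(q[:,1]<y1)&(q[:,2]>z0)&(q[:,2]<z1)]
            if len(a)>2: X.append(x);Y.append(a[:,1].max() if side else a[:,1].min())
        if len(X)>3:
            f=np.polyfit(X,Y,1);print(n,len(X),f[0].round(4),np.polyval(f,b).round(1),np.polyval(f,b+145).round(1))
    edge("apron",440,600,170,195,5,14,1)
    edge("rimOuter",b+5,b+145,140,162,22,32,1)
    edge("flange",b+5,b+135,158,175,12.5,20,1)
E
python3 -c "
from e import *
tray()"
```

```text
[455.1 110.3  36.6] [-3.1415e+00  1.0000e-04  1.5958e+00] [-0.2 -2.6  5.9] 4.725
apron 38 0.0074 184.6 185.7
rimOuter 31 -0.0085 157.1 155.8
flange 32 -0.0072 165.9 164.8
```

>>> move_arm(motion=[[0,0,-0.01,-0.001,0.004,0,0.0],[0,0,-0.018,-0.0015,0.012,0,0.0],[0,0,-0.018,-0.0017,0.022,0,0.0],[0,0,-0.018,-0.0019,0.034,0,0.0],[0,0,-0.018,-0.0022,0.046,0,0.0],[0,0,-0.018,-0.0025,0.056,0,0.0],[0,0,-0.018,-0.0025,0.06,0,0.0],[0,0,-0.018,-0.0025,0.06,0,0.0]])

```text
clock: 5.78
eef_pos: [508.5, 108.6, 36.3]
tcp_rot: [-3.128, 0.002, 1.614]
contact_force: [-23.4, -2.5, 30.9]
opening: 0.115
grasp_force: 52.0
```

```bash
python3 -c "
from e import *
tray(515)"
```

```text
[508.5 108.6  36.3] [-3.1285e+00  1.6000e-03  1.6142e+00] [-23.4  -2.5  30.9] 5.775
apron 40 0.0059 185.1 186.0
rimOuter 30 0.0314 155.1 159.7
flange 29 0.0697 162.6 172.7
```

```bash
python3 -c "
from h import *
p,P=cloud('wrist');cv2.imwrite('pics/w3.png',p[:,:,::-1])"
```

```text
(no output)
```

View pics/w3.png

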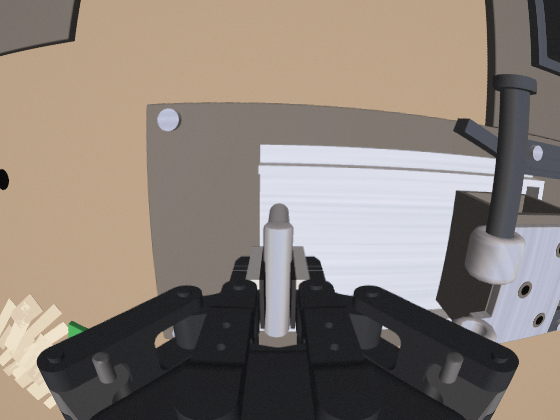

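The tray nose is about 30 mm into the mouth, yawed roughly +0.02 rad and against the left guide, with some downward preload. I'll ease both off.

>>> move_arm(motion=[[0,0,0.01,0.0005,-0.002,-0.0005,0.0],[0,0,0.02,0.001,-0.002,-0.0007,0.0],[0,0,0.02,0.001,-0.002,-0.0007,0.0],[0,0,0.02,0.001,-0.002,-0.0007,0.0]])

```text
clock: 6.38
eef_pos: [510.3, 110.0, 36.5]
tcp_rot: [-3.136, 0.001, 1.595]
contact_force: [-7.2, -1.5, 3.9]
opening: 0.118
grasp_force: 49.3
```

```bash
python3 -c "
from e import *
tray(508);print(sensors.sense()['wrist_torque'])"
```

```text
[510.3 110.   36.5] [-3.1362e+00  1.0000e-03  1.5947e+00] [-7.2 -1.5  3.9] 6.375
apron 40 0.0057 185.1 185.9
rimOuter 31 0.0151 156.5 158.7
flange 32 0.0497 164.1 171.3
[-0.15264858  1.27179182 -0.05255385]
```

>>> move_arm(motion=[[0,0,0.01,0.0005,0.004,-0.0003,0.0],[0,0,0.01,0.0003,0.01,-0.0003,0.0],[0,0,0.01,0.0001,0.017,-0.0003,0.0],[0,0,0.01,0,0.024,-0.0003,0.0],[0,0,0.01,-0.0002,0.031,-0.0003,0.0],[0,0,0.01,-0.0003,0.038,-0.0003,0.0],[0,0,0.01,-0.0005,0.043,-0.0003,0.0],[0,0,0.01,-0.0005,0.043,-0.0003,0.0]])

```text
clock: 7.42
eef_pos: [557.4, 111.2, 37.5]
tcp_rot: [3.14, -0.0, 1.585]
contact_force: [1.4, -0.8, -4.9]
opening: 0.121
grasp_force: 48.6
```

```bash
python3 -c "
from e import *
tray(552);print(sensors.sense()['wrist_torque'])"
```

```text
[557.4 111.2  37.5] [ 3.1396e+00 -2.0000e-04  1.5848e+00] [ 1.4 -0.8 -4.9] 7.425
apron 40 0.0057 185.3 186.1
rimOuter 31 0.0414 156.5 162.5
flange 33 0.0107 167.5 169.1
[-0.02770767  0.02055887 -0.00692743]
```

>>> move_arm(motion=[[0,0,0.005,0,0.005,0.0006,0.0],[0,0,0.01,0,0.011,0.0006,0.0],[0,0,0.01,-0.0001,0.018,0.0006,0.0],[0,0,0.01,-0.0002,0.025,0.0006,0.0],[0,0,0.01,-0.0003,0.031,0.0006,0.0],[0,0,0.01,-0.0004,0.035,0.0006,0.0],[0,0,0.01,-0.0004,0.038,0.0006,0.0],[0,0,0.01,-0.0004,0.038,0.0006,0.0]])

```text
clock: 8.48
eef_pos: [594.7, 111.2, 36.7]
tcp_rot: [3.141, -0.0, 1.575]
contact_force: [-0.3, -0.6, -4.0]
opening: 0.118
grasp_force: 48.7
```

>>> move_arm(motion=[[0,0,0,0,0.002,0,0.0],[0,0,0,0,0.004,0,0.0],[0,0,0,0,0.005,0,0.0],[0,0,0,0,0.005,0,0.0]])

```text
clock: 8.98
eef_pos: [598.3, 111.1, 36.5]
tcp_rot: [-3.14, 0.0, 1.575]
contact_force: [-5.8, 0.1, -1.9]
opening: 0.117
grasp_force: 49.1
```

>>> move_arm(motion=[[0,0,0,0,0.002,0,0.0],[0,0,0,0,0.004,0,0.0],[0,0,0,0,0.004,0,0.0]])

```text
clock: 9.35
eef_pos: [598.3, 111.1, 36.4]
tcp_rot: [-3.132, 0.001, 1.575]
contact_force: [-20.2, 0.9, 12.6]
opening: 0.114
grasp_force: 50.7
```

```bash
python3 -c "
from e import *
tray(598)
"
```

```text
[598.3 111.1  36.4] [-3.1320e+00  8.0000e-04  1.5745e+00] [-20.2   0.9  12.6] 9.35
apron 40 0.0045 185.5 186.1
rimOuter 30 0.0273 158.5 162.5
flange 31 -0.0798 171.0 159.4
```

The tray is against the back stop: the TCP stalls at x=598.3 under a 20 N push, against 597.5 expected. I'll relax, release and rise.

>>> move_arm(motion=[[0,0,0,0,-0.003,0,0.0],[0,0,0,0,-0.004,0,0.0],[0,0,0,0,-0.004,0,0.045],[0,0,0,0,-0.004,0,0.045],[0,0,0,0,-0.004,0,0.045],[0,0,0,0,-0.004,0,0.045]])

```text
clock: 10.15
eef_pos: [599.6, 111.3, 36.9]
tcp_rot: [3.141, -0.0, 1.575]
contact_force: [-0.1, -0.1, 0.4]
opening: 0.527
grasp_force: 0.0
```

>>> move_arm(motion=[[0,0,0,0,0,-0.01,0.045],[0,0,0,0,0,-0.05,0.045],[0,0,0,0,0,-0.1,0.0854],[0,0,0,0,0,-0.15,0.0854],[0,0,0,0,0,-0.2,0.0854],[0,0,0,0,-0.03,-0.23,0.0854],[0,0,0,0,-0.03,-0.23,0.0854],[0,0,0,0,-0.03,-0.23,0.0854]])

```text
clock: 11.15
eef_pos: [569.2, 111.1, 266.7]
tcp_rot: [3.141, -0.0, 1.575]
contact_force: [-0.3, -0.3, -0.3]
opening: 1.0
grasp_force: 0.0
```

```bash
python3 - <<'E'
from h import *
s=sensors.sense();print(s['eef_pos'],s['tcp_rot'],s['contact_force'],s['opening'],s['clock'])
p,P=cloud("wrist");np.save("w4.npy",P);cv2.imwrite("pics/w4.png",p[:,:,::-1])
q=P[np.isfinite(P[...,2])]
def rect(n,x0,x1,y0,y1,z0,z1):
    a=q[(q[:,0]>x0)&(q[:,0]<x1)&(q[:,1]>y0)&(q[:,1]<y1)&(q[:,2]>z0)&(q[:,2]<z1)]
    r=cv2.minAreaRect(a[:,:2].astype(np.float32));print(n,len(a),np.round(r[0],1),np.round(r[1],1),round(r[2],2),np.median(a[:,2]).round(1))
    return a
rect("handle",570,620,70,150,52,70)
k=rect("knuckles",665,705,75,150,84,100)
rect("plate",700,745,75,150,66,78)
rect("stop",750,785,40,190,32,45)
h=q[(q[:,0]>660)&(q[:,0]<710)&(q[:,2]>70)&(q[:,2]<100)&(q[:,1]>70)&(q[:,1]<160)]
for s0 in(-1,1):
    print("inner knuckle", [ (x,round(float((k[(abs(k[:,0]-x)<3)&((k[:,1]-111.5)*s0>0)][:,1]*s0).min()*s0),1),round(float((k[(abs(k[:,0]-x)<3)&((k[:,1]-111.5)*s0>0)][:,1]*s0).max()*s0),1)) for x in(680,684,688)])
print("top ridge x", np.median(k[k[:,2]>np.percentile(k[:,2],85)],axis=0))
E
```

```text
[569.20042003 111.1184769  266.68470527] [ 3.14110815e+00 -2.28223653e-05  1.57489120e+00] [-0.29689112 -0.25836118 -0.32140759] 1.0002949765351061 11.15
handle 491 [598.8 111.5] [51.3 12. ] 89.49 58.5
knuckles 520 [683.7 111.3] [21.2 62.6] 0.53 87.2
plate 1944 [722.5 110.9] [68.6 44.9] 89.94 70.6
stop 368 [760.8 111.9] [ 20.7 109.1] 0.47 38.5
inner knuckle [(680, 98.8, 80.2), (684, 98.8, 80.0), (688, 98.8, 80.3)]
inner knuckle [(680, 125.6, 142.5), (684, 124.9, 142.6), (688, 124.8, 142.0)]
top ridge x [683.94758516 127.28746349  88.79498598]
```

Tray is home: bore at about (684.3, 111.4, 78), yaw about 0. Next, the single-knuckle leaf.

>>> move_arm(motion=[[0,0,0.17,-0.04,-0.014,0.0,0.0854],[0,0,0.34,-0.085,-0.03,0.005,0.0854],[0,0,0.51,-0.13,-0.045,0.01,0.0854],[0,0,0.68,-0.175,-0.06,0.015,0.0854],[0,0,0.85,-0.22,-0.076,0.02,0.0854],[0,0,1.02,-0.265,-0.092,0.025,0.0854],[0,0,1.19,-0.31,-0.108,0.03,0.0854],[0,0,1.36,-0.345,-0.12,0.037,0.0854]])

```text
clock: 12.2
eef_pos: [449.7, -236.1, 228.4]
tcp_rot: [-3.141, 0.001, 0.208]
contact_force: [1.1, 0.3, -1.0]
opening: 0.998
grasp_force: 0.0
```

>>> move_arm(motion=[[0,0,0.17,0,0,0,0.0854],[0,0,0.34,0,0,0,0.0854],[0,0,0.51,0,0,0,0.0854],[0,0,0.51,0,0,0,0.0854],[0,0,0.51,0,0,0,0.0854]])

```text
clock: 12.82
eef_pos: [450.4, -234.3, 229.0]
tcp_rot: [-3.141, 0.001, -0.292]
contact_force: [0.3, 0.4, -0.2]
opening: 1.001
grasp_force: 0.0
```

```bash
cat > leaf.py <<'E'
from h import *
def go():
    s=sensors.sense();print(s['eef_pos'],s['tcp_rot'],s['contact_force'],s['clock'])
    p,P=cloud("wrist");cv2.imwrite("pics/w5.png",p[:,:,::-1])
    q=P[np.isfinite(P[...,2])]
    a=q[(abs(q[:,0]-470)<70)&(abs(q[:,1]+235)<60)&(q[:,2]>22)&(q[:,2]<70)]
    print(len(a),np.histogram(a[:,2],bins=range(22,64,3)))
    L=a[(a[:,2]>33)&(a[:,2]<39)];
    r=cv2.minAreaRect(L[:,:2].astype(np.float32));print("plate",len(L),np.round(r[0],1),np.round(r[1],1),round(r[2],2),np.median(L[:,2]))
    K=a[(a[:,2]>44)]
    r=cv2.minAreaRect(K[:,:2].astype(np.float32));print("knuckle",len(K),np.round(r[0],1),np.round(r[1],1),round(r[2],2),K[:,2].max())
    W=a[(a[:,2]>24)&(a[:,2]<33)]
    r=cv2.minAreaRect(W[:,:2].astype(np.float32));print("rest",len(W),np.round(r[0],1),np.round(r[1],1),round(r[2],2))
E
python3 -c "
from leaf import *
go()"
```

```text
[ 450.44390392 -234.30944885  229.01812804] [-3.14138611e+00  1.15781346e-03 -2.91502237e-01] [ 0.33768504  0.40156177 -0.17956906] 12.825
4364 (array([   1,  149,  907,  376, 2413,    6,   24,   37,   80,  239,  132,
          0,    0]), array([22, 25, 28, 31, 34, 37, 40, 43, 46, 49, 52, 55, 58, 61]))
plate 2761 [ 461.  -231.9] [61.9 52.4] 72.24 34.828380635967164
knuckle 475 [ 496.4 -243. ] [20.9 22.2] 72.88 54.073402807289824
rest 1088 [ 464.6 -233. ] [61.7 94.3] 72.93
```

>>> move_arm(motion=[[0,0,0.015,0.0154,-0.0053,0.03,0.0854],[0,0,0.015,0.0154,-0.0053,0.08,0.0854],[0,0,0.015,0.0154,-0.0053,0.13,0.0854],[0,0,0.015,0.0154,-0.0053,0.175,0.0854],[0,0,0.015,0.0154,-0.0053,0.2,0.0854],[0,0,0.015,0.0154,-0.0053,0.2145,0.0854],[0,0,0.015,0.0154,-0.0053,0.2145,0.0854],[0,0,0.015,0.0154,-0.0053,0.2145,0.0854]])

```text
clock: 13.88
eef_pos: [467.6, -234.1, 16.1]
tcp_rot: [3.141, -0.002, -0.31]
contact_force: [0.1, -0.8, -0.0]
opening: 0.998
grasp_force: 0.0
```

>>> move_arm(motion=[[0,0,0,0,0,0,0.07],[0,0,0,0,0,0,0.062],[0,0,0,0,0,0,0.05],[0,0,0,0,0,0,0.05],[0,0,0,0,0,0,0.05],[0,0,0,0,0,0,0.05]], grip_force=60)

```text
clock: 14.62
eef_pos: [467.4, -233.9, 16.5]
tcp_rot: [3.142, -0.001, -0.31]
contact_force: [-1.8, 2.8, 13.0]
opening: 0.706
grasp_force: 62.1
```

>>> move_arm(motion=[[0,0,0,0,0,0,0.0854],[0,0,0,0,0,0,0.0854],[0,0,0,0,0,0.004,0.0854],[0,0,0,0,0,0.007,0.0854],[0,0,0,0,0,0.007,0.0854]])

```text
clock: 15.25
eef_pos: [466.5, -233.6, 7.7]
tcp_rot: [-3.141, 0.001, -0.31]
contact_force: [0.5, 0.2, -0.3]
opening: 0.998
grasp_force: 0.0
```

>>> move_arm(motion=[[0,0,0,0,0,0,0.07],[0,0,0,0,0,0,0.062],[0,0,0,0,0,0,0.05],[0,0,0,0,0,0,0.05],[0,0,0,0,0,0,0.05],[0,0,0,0,0,0,0.05]], grip_force=80)

```text
clock: 16.0
eef_pos: [466.8, -233.8, 8.8]
tcp_rot: [3.142, -0.0, -0.31]
contact_force: [-2.8, 2.3, 7.6]
opening: 0.704
grasp_force: 84.1
```

>>> move_arm(motion=[[0,0,0,0,0,-0.01,0.05],[0,0,0,0,0,-0.04,0.05],[0,0,0,0,0,-0.08,0.05],[0,0,0,0,0,-0.12,0.05],[0,0,0,0,0,-0.16,0.05],[0,0,0,0,0,-0.18,0.05],[0,0,0,0,0,-0.18,0.05],[0,0,0,0,0,-0.18,0.05]])

```text
clock: 17.0
eef_pos: [466.1, -233.4, 187.3]
tcp_rot: [-3.141, 0.001, -0.31]
contact_force: [-0.5, 1.3, -2.2]
opening: 0.699
grasp_force: 87.2
```

```bash
cat > held.py <<'E'
from h import *
from scipy.spatial.transform import Rotation as R
def held(save=None):
    s=sensors.sense();print(s['eef_pos'].round(1),s['tcp_rot'].round(4),s['contact_force'].round(1),round(s['opening'],3),s['clock'])
    Rt=R.from_euler('xyz',s['tcp_rot'])
    p,P=cloud("wrist")
    if save: cv2.imwrite(save,p[:,:,::-1])
    T=Rt.inv().apply((P-s['eef_pos']).reshape(-1,3)).reshape(P.shape)
    q=T[np.isfinite(T[...,2])]
    a=q[(q[:,0]>-45)&(q[:,0]<60)&(abs(q[:,1])<45)&(q[:,2]>-60)&(q[:,2]<0)]
    print("hist z",np.histogram(a[:,2],bins=range(-60,1,4)))
    return p,T,a
E
python3 - <<'E'
from held import *
p,T,a=held("pics/w6.png")
pl=a[(abs(a[:,1])<26)&(a[:,0]>-25)&(a[:,0]<12)&(a[:,2]<-10)&(a[:,2]>-40)]
m=np.median(pl[:,2]);pl=pl[abs(pl[:,2]-m)<4]
A=np.c_[pl[:,:2],np.ones(len(pl))];c=np.linalg.lstsq(A,pl[:,2],rcond=None)[0];print("plate",len(pl),c.round(4),m)
k=a[(abs(a[:,1])<18)&(a[:,0]>12)&(a[:,2]<m-8)]
r=cv2.minAreaRect(k[:,:2].astype(np.float32));print("kn",len(k),np.round(r[0],1),np.round(r[1],1),round(r[2],2),k[:,2].min(),np.percentile(k[:,0],[1,99]),np.percentile(k[:,1],[1,99]))
E
```

```text
[ 466.1 -233.4  187.3] [-3.1414e+00  1.3000e-03 -3.1020e-01] [-0.5  1.3 -2.2] 0.699 17.0
hist z (array([ 1205,   690,   556,   435,  3423,  1345,   779,   519, 13624,
         426,   126,   111,    35,     2,     0]), array([-60, -56, -52, -48, -44, -40, -36, -32, -28, -24, -20, -16, -12,
        -8,  -4,   0]))
plate 9284 [ 5.50000e-03  6.00000e-04 -2.59951e+01] -26.016008240152573
kn 4196 [32.5 -0.2] [22.1 22.9] 89.9 -45.78757931756318 [21.72963263 43.23836366] [-10.78629298  10.45069898]
```

View pics/w6.png

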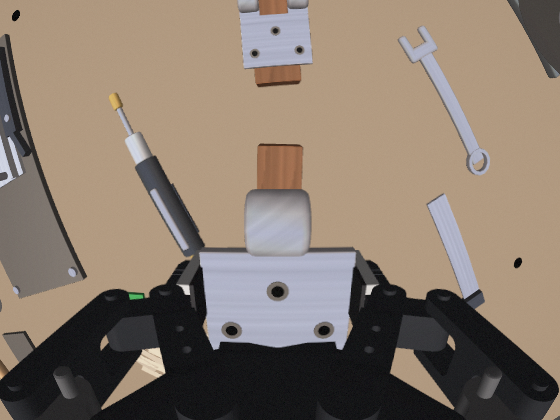

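The leaf is held level and square: knuckle at (278,220) in the wrist view, tool slope 0.005, bore at about tool (32.4, -0.2, -33). I'll carry it above the jamb leaf.

>>> move_arm(motion=[[0,0,-0.03,0.006,-0.034,-0.01,0.05],[0,0,-0.07,0.015,-0.08,-0.02,0.05],[0,0,-0.12,0.025,-0.132,-0.02,0.05],[0,0,-0.17,0.035,-0.186,-0.02,0.05],[0,0,-0.22,0.045,-0.24,-0.02,0.05],[0,0,-0.26,0.055,-0.294,-0.02,0.05],[0,0,-0.29,0.065,-0.346,-0.02,0.05],[0,0,-0.31,0.072,-0.385,-0.02,0.05]])

```text
clock: 18.05
eef_pos: [653.0, 113.0, 206.2]
tcp_rot: [3.141, 0.002, 0.002]
contact_force: [0.3, 0.3, -2.4]
opening: 0.703
grasp_force: 87.3
```

>>> move_arm(motion=[[0,0,0,0,0,0.02,0.05],[0,0,0,0,0,0.06,0.05],[0,0,0,0,0,0.09,0.05],[0,0,0,0,0,0.11,0.05],[0,0,0,0,0,0.115,0.05],[0,0,0,0,0,0.115,0.05],[0,0,0,0,0,0.115,0.05]])

```text
clock: 18.92
eef_pos: [653.7, 111.0, 94.4]
tcp_rot: [-3.141, -0.002, -0.0]
contact_force: [1.0, -0.2, -1.9]
opening: 0.701
grasp_force: 87.3
```

```bash
cat > cmp.py <<'E'
from held import *
def cmpv(save=None):
    p,T,a=held(save)
    s=sensors.sense()
    q=T[np.isfinite(T[...,2])]
    Rt=R.from_euler('xyz',s['tcp_rot']);W=Rt.apply(q)+s['eef_pos']
    pl=a[(abs(a[:,1])<26)&(a[:,0]>-25)&(a[:,0]<12)&(abs(a[:,2]+26)<4)]
    A=np.c_[pl[:,:2],np.ones(len(pl))];c=np.linalg.lstsq(A,pl[:,2],rcond=None)[0];print("plate",c.round(4))
    k=(abs(q[:,1])<14)&(q[:,0]>12)&(q[:,0]<55)&(q[:,2]<-36)&(q[:,2]>-50)
    def box(n,w):
        r=cv2.minAreaRect(w[:,:2].astype(np.float32));print(n,len(w),np.round(r[0],1),np.round(r[1],1),round(r[2],2),"x",np.percentile(w[:,0],[1,99]).round(1),"y",np.percentile(w[:,1],[1,99]).round(1),"z98",np.percentile(w[:,2],98).round(1))
    box("leaf kn",W[k])
    for n,lo,hi in(("jamb R",76,98.9),("jamb L",124,143)):
        m=(W[:,0]>667)&(W[:,0]<705)&(W[:,1]>lo)&(W[:,1]<hi)&(W[:,2]>80)&(W[:,2]<96)&~k
        if m.sum()>5: box(n,W[m])
    m=(W[:,0]>702)&(W[:,0]<745)&(W[:,1]>70)&(W[:,1]<150)&(W[:,2]>66)&(W[:,2]<78)
    if m.sum()>5: box("jamb plate",W[m])
E
python3 -c "
from cmp import *
cmpv('pics/w7.png')"
```

```text
[653.7 111.   94.4] [-3.1413e+00 -1.9000e-03 -2.0000e-04] [ 1.  -0.2 -1.9] 0.701 18.925
hist z (array([ 1206,   681,   560,   410,  3427,  1359,   780,   518, 13625,
         425,   138,    95,    43,     1,     0]), array([-60, -56, -52, -48, -44, -40, -36, -32, -28, -24, -20, -16, -12,
        -8,  -4,   0]))
plate [ 4.80000e-03  0.00000e+00 -2.59827e+01]
leaf kn 4013 [685.7 110.9] [22.1 22.4] 89.97 x [675.3 696.4] y [100.4 121.6] z98 138.9
jamb R 1429 [685.  89.] [22.4 18.1] 0.69 x [674.2 695.7] y [80.7 97.7] z98 89.5
jamb L 1450 [685.3 133.5] [21.7 18.9] 1.03 x [674.8 695.7] y [124.4 141.7] z98 89.3
jamb plate 10163 [723.5 111.4] [69. 43.] 89.99 x [702.5 744.6] y [ 80.8 141.5] z98 72.3
```

View pics/w7.png

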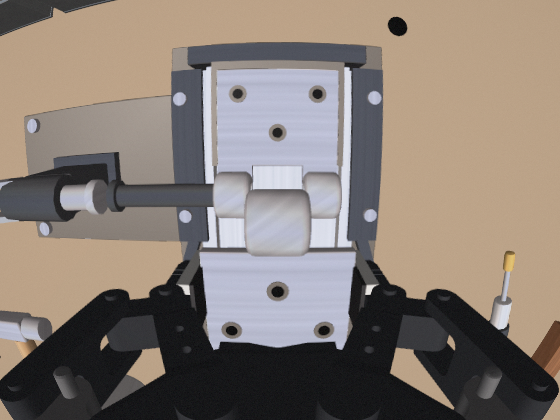

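Wrist view: leaf knuckle (277,222) sits centred just in front of the gap between jamb knuckles (233,195) and (322,195), and the tray is flush to the stop at row ~66. I need about -0.6 mm in x and 49.5 mm down.

>>> move_arm(motion=[[0,0,0,-0.0006,0,0.006,0.05],[0,0,0,-0.0006,0,0.013,0.05],[0,0,0,-0.0006,0,0.018,0.05],[0,0,0,-0.0006,0,0.02,0.05],[0,0,0,-0.0006,0,0.02,0.05]])

```text
clock: 19.6
eef_pos: [652.2, 110.9, 72.9]
tcp_rot: [3.142, 0.0, -0.0]
contact_force: [-0.7, 0.4, -3.1]
opening: 0.706
grasp_force: 87.3
```

```bash
python3 -c "
from cmp import *
cmpv()"
```

```text
[652.2 110.9  72.9] [ 3.1415e+00  5.0000e-04 -2.0000e-04] [-0.7  0.4 -3.1] 0.706 19.6
hist z (array([ 1211,   674,   538,   436,  3450,  1332,   786,   524, 13596,
         440,   390,  2963,  1476,   482,    58]), array([-60, -56, -52, -48, -44, -40, -36, -32, -28, -24, -20, -16, -12,
        -8,  -4,   0]))
plate [ 4.20000e-03 -6.00000e-04 -2.59815e+01]
leaf kn 4018 [684.5 110.9] [22.4 22. ] 0.04 x [674.  695.1] y [100.3 121.5] z98 117.5
jamb R 2089 [683.1  89.2] [26.6 17.8] 0.4 x [670.  695.9] y [81.  97.7] z98 94.8
jamb L 2168 [683.  133.6] [18.9 27. ] 89.75 x [669.9 696. ] y [124.4 141.8] z98 95.0
jamb plate 13426 [723.5 111. ] [43.  69.5] 0.02 x [702.4 744.6] y [ 80.7 141.5] z98 72.4
```

>>> move_arm(motion=[[0,0,0,0.0004,-0.0001,0.004,0.05],[0,0,0,0.0004,-0.0001,0.009,0.05],[0,0,0,0.0004,-0.0001,0.014,0.05],[0,0,0,0.0004,-0.0001,0.019,0.05],[0,0,0,0.0004,-0.0001,0.023,0.05],[0,0,0,0.0004,-0.0001,0.026,0.05],[0,0,0,0.0004,-0.0001,0.028,0.05],[0,0,0,0.0004,-0.0001,0.028,0.05]])

```text
clock: 20.65
eef_pos: [652.6, 111.0, 45.1]
tcp_rot: [3.142, 0.0, -0.0]
contact_force: [0.9, 0.3, -2.4]
opening: 0.7
grasp_force: 87.3
```

```bash
sed -i 's/(W\[:,2\]>80)/(W[:,2]>84)/; s/W\[:,2\]<96)/W[:,2]<93)/' cmp.py; python3 -c "
from cmp import *
cmpv('pics/w8.png');print(sensors.sense()['wrist_torque'].round(3))"
```

```text
[652.6 111.   45.1] [ 3.1415e+00  2.0000e-04 -2.0000e-04] [ 0.9  0.3 -2.4] 0.7 20.65
hist z (array([ 1216,   682,   544,   710,  7785,  3688,  1662,   678, 20826,
         434,   462,    92,    12,     0,     0]), array([-60, -56, -52, -48, -44, -40, -36, -32, -28, -24, -20, -16, -12,
        -8,  -4,   0]))
plate [ 4.10000e-03  3.00000e-04 -2.59754e+01]
leaf kn 4461 [684.8 111. ] [22.7 28. ] 0.17 x [674.5 695.4] y [ 97.3 124.8] z98 89.5
jamb R 2447 [685.   88.6] [20.3 16.7] 0.0 x [675.8 694.4] y [80.9 96.8] z98 89.6
jamb L 2555 [685.4 133.6] [20.5 17.3] 1.31 x [675.8 694.4] y [125.2 141.5] z98 89.5
jamb plate 20224 [723.5 111.3] [68.9 43. ] 90.0 x [702.5 744.5] y [ 80.9 141.4] z98 72.3
[0.046 0.06  0.023]
```

View pics/w8.png

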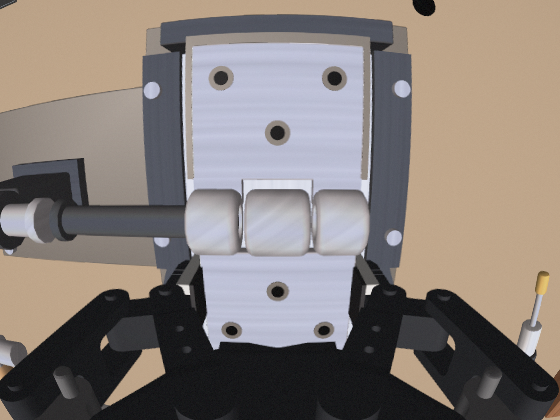

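The leaf knuckle (278,222) sits between the jamb knuckles (214,222) and (340,222), tops level (89.5 against 89.6 mm) with even gaps and no contact force. A short hold, then hand in.

>>> move_arm(motion=[[0,0,0,0.0002,0,0,0.05],[0,0,0,0.0002,0,0,0.05],[0,0,0,0.0002,0,0,0.05],[0,0,0,0.0002,0,0,0.05]])

```text
clock: 21.2
eef_pos: [652.9, 111.0, 45.2]
tcp_rot: [3.142, -0.0, -0.0]
contact_force: [0.4, -0.3, -2.7]
opening: 0.704
grasp_force: 87.3
```

```bash
python3 -c "
from cmp import *
cmpv()
from rig import order
print(order.sign_off())" | grep -v hist
```

```text
[652.9 111.   45.2] [ 3.1416e+00 -0.0000e+00 -2.0000e-04] [ 0.4 -0.3 -2.7] 0.704 21.2
         408,   511,    90,    14,     0,     0]), array([-60, -56, -52, -48, -44, -40, -36, -32, -28, -24, -20, -16, -12,
        -8,  -4,   0]))
plate [ 4.40000e-03 -1.00000e-04 -2.59692e+01]
leaf kn 4454 [685. 111.] [22.4 28. ] 0.06 x [674.8 695.6] y [ 97.3 124.8] z98 89.5
jamb R 2402 [685.1  88.5] [17.1 20.2] 88.34 x [675.8 694.2] y [80.8 96.9] z98 89.4
jamb L 2489 [685.4 133.7] [20.1 17.6] 1.28 x [675.9 694.2] y [125.2 141.7] z98 89.4
jamb plate 20193 [723.5 111.3] [43.  68.9] 0.01 x [702.4 744.6] y [ 80.9 141.3] z98 72.2
the job is handed in; nothing more can be done
None
```

The job is handed in at about 21 s: the tray is home against the back stop, and the arm is still holding the single-knuckle leaf level between the jamb knuckles, holes lined up to within about 0.5 mm by the wrist camera and no contact force beyond the leaf's own weight.

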